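Switch off the feed of the loaded cell rack

ROBOT

A 6-joint arm with a two-finger parallel gripper is mounted at the origin on the work surface. World frame = base frame: x ahead of the robot, y to its left, z up, the work surface at z = 0. Lengths are in mm, angles in rad, forces in N, time in s.
With the tool pointing down it reaches from about 325 to 775 mm from the base axis. Payload 5.5 kg.
Tool frame: the origin (TCP) lies midway between the tips of the shut fingers; the grasp point (between the pads) lies 19 mm behind it; z points along the fingers, y is the direction in which the jaws open and shut (so a half turn about z gives the same grasp; the last joint's range is limited). The gripper opens to 85 mm and grips with 20 to 120 N. Pads are 22 mm wide; open, the fingers measure 114 mm over their backs; the gripper's body (76 mm by 85 mm) begins 54 mm behind the grasp point. The pads swing forward as they close: fully open they stand 13 mm farther back than shut.
Start: joints at [-1.373, 0.091, 1.231, -0, 1.82, -0.057], TCP at [151.23, -580.643, 231.275] pointing down, gripper open.
Joint ranges: [-2.87, 2.87], [-0.86, 2.18], [0.17, 2.46], [-1.51, 4.65], [0.06, 2.69], [-2.65, 2.65]. Speed limits (rad/s): [2.57, 2.57, 3.01, 3.14, 3.14, 3.14].

INTERFACE

Orientations are given as a 3x3 rotation matrix whose columns are the frame's x, y, z axes.
In Python, from cell import bot, ik, status, viewer, workorder gives the robot as it stands. Calls block until the motion is done:
- bot.goto(position, orientation): joint-space move of the TCP to a pose.
- bot.move_linear(position, rotation=None, vel=150, force_limit=None): straight line of the TCP; rotation=None keeps the orientation; vel is the mean speed in mm/s. With force_limit (N) it stops when the force on the tool has changed by that much, and returns True; else False.
- bot.move_j(angles): joint-space move.
- bot.ungrasp() and bot.clamp(strength=None): open the fingers fully, or close them until they stop; strength is the grip in N (None keeps the last).
- bot.sleep(seconds).
- ik(position, orientation): joint angles nearest the present ones, or None.
- status.sense(): the state.
- viewer.grab_frame(name): name is "scene" or "top" or "wrist"; returns a dict with "color" (480x640x3 uint8, blue, green, red), "z_map" (480x640 float32, mm along the optical axis (not along the pixel's ray), 0 where there is no reading), "intrinsics" (3x3 intrinsics, pixels), "origin" and "orientation" of the camera in the world. Camera axes: x right, y up, looking along -z (the intrinsics and any distortion apply to the point x, -y, -z); pixel columns grow to the right and rows downward; lengths in mm; the calibration is good to about 2 mm. The wrist camera is an equidistant fisheye: a pixel r from the principal point sees the ray r / f radians off the axis. A picture is of the moment at which its call begins.
A pose or a line that the arm cannot do raises bot.Unreachable and nothing moves.
- workorder.hand_in(): hands the job in, once; it reports no verdict.
The state is a dict: "t": time; "joints": joint angles; "qd": joint speeds; "joint_efforts": joint torques, N m; "tool_pos": TCP position; "tcp_rot": TCP orientation; "force": force on the tool from outside, world axes, zero at the start; "wrist_torque": the same for the moment, N m; "width": finger opening in mm.
Only numpy, scipy, OpenCV 4.12 (cv2) and the standard library are available. Lean on these libraries where they do the work, as an engineer would, in place of code of your own. Each camera call takes 0.05 s, during which the arm holds its last target. There are 200 camera calls.

TASK

Two cell racks stand on the test bench, one full of cells and one empty, each with its own forward-off-reverse toggle switch standing in front of it on the robot's side. Set the toggle in front of the loaded rack to its centre off position, lever upright, and let go of it. Leave the other rack's toggle as it is.

Things in the scene. Friction and masses are not known exactly. Their poses are not given: they have to be found in the camera images.
- ball_a (a point): Centre of the 20 mm black ball ending the 9 mm steel lever of a toggle on a fixed grey box (110 mm along the swing x 74 x 60 mm high, yaw within 40 degrees). Pivot: mid-box, 62 mm above the bench, 55 mm from this point. Frame turns with the lever: z from pivot to ball, y level hinge axis. Rests: leaning 0.42 rad to either side, or upright = off. Starts leaning away from the robot.
- ball_b (a point): Ball centre of an identical switch, same sizes and frame; starts leaning towards the robot. Both: upright the ball is 117 mm above the bench. About 4 to 8 N at the ball moves the lever out of a rest; let go within about 0.2 rad of upright it clicks upright by itself, beyond that it falls to the side.
- loaded_rack: Fixed brown rack, 100 x 210 mm (long side roughly along y) x 52 mm high, holding two rows of six aluminium-coloured cells, tops 88 mm above the bench. Origin: middle of its underside, on the bench. It stands left (y > 0) or right (y < 0), beyond the switch that belongs to it, the one on the same side.
- empty_rack: The same rack, 52 mm high, with twelve empty dark holes and no cells, on the other side. Origin: middle of its underside, on the bench.
Things that resemble listed ones, but are neither listed nor needed, are in the scene too. What is shaped like the loaded_rack but turquoise is not meant.

How it is judged (in metres and radians):
At the end, for the whole second after the job is handed in: The lever of the switch on the loaded rack's side stands upright within 0.17 rad (10 degrees); the other switch's lever still leans to its side by more than 0.3 rad ((((world y of each of loaded_rack, ball_a above 0 m or world y of each of loaded_rack, ball_a below 0 m) and angle between ball_a's own z axis and vertical below 0.17 rad and angle between ball_b's own z axis and vertical above 0.3 rad) or ((world y of each of loaded_rack, ball_b above 0 m or world y of each of loaded_rack, ball_b below 0 m) and angle between ball_b's own z axis and vertical below 0.17 rad and angle between ball_a's own z axis and vertical above 0.3 rad))); the robot touches nothing.
It fails at once if the switch of the empty rack is thrown out of its position (((world y of each of loaded_rack, ball_a above 0 m or world y of each of loaded_rack, ball_a below 0 m) and angle between ball_b's own z axis and vertical below 0.2 rad) or ((world y of each of loaded_rack, ball_b above 0 m or world y of each of loaded_rack, ball_b below 0 m) and angle between ball_a's own z axis and vertical below 0.2 rad)).
It also fails if it takes over 29 s, if anything falls off the work surface, if the arm or the gripper's body presses on something with over 40 N, if the wrist force passes 120 N, or if a joint passes its speed limit or range.

## Working session

There is one attempt and no reset: what is moved stays moved. The work goes in short steps, each a Python script; the robot and the scene stay as the last script left them, time stands still between calls to the robot, and variables do not carry over. Pictures are saved under pics/ and viewed, about 8 in all and at most 12, crops included, and the job is handed in when it is done.

```bash
mkdir -p pics; ls
python3 - <<'E'
from cell import viewer
import cv2,pickle
for n in("scene","top"):
    f=viewer.grab_frame(n); pickle.dump(f,open(n+'.pkl','wb')); cv2.imwrite(f'pics/{n}1.png',f['color']); print(n,f['origin'],f['orientation'],f['intrinsics'])
E
```

```text
pics
scene [1344.74255661   58.78531011  888.85709226] [[-0.32235911 -0.64011866  0.69737558]
 [ 0.9466154  -0.21645011  0.23889041]
 [-0.00197119  0.73715497  0.67572085]] [[518.88391318   0.         306.26235065]
 [  0.         518.88391318 236.11640284]
 [  0.           0.           1.        ]]
top [ 439.15862602 -228.19447274 1354.41099295] [[-0.01461413  0.99898281 -0.04265885]
 [-0.99976295 -0.01528754 -0.01550283]
 [-0.01613921  0.04242218  0.99896941]] [[492.67646633   0.         323.4569785 ]
 [  0.         492.67646633 240.75158443]
 [  0.           0.           1.        ]]
```

View pics/scene1.png

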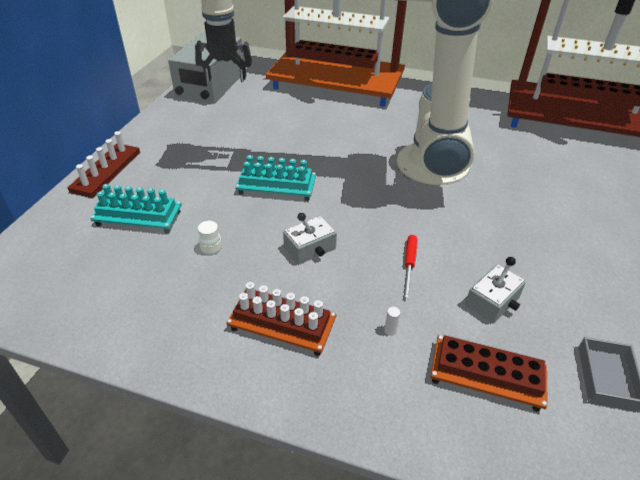

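View pics/top1.png

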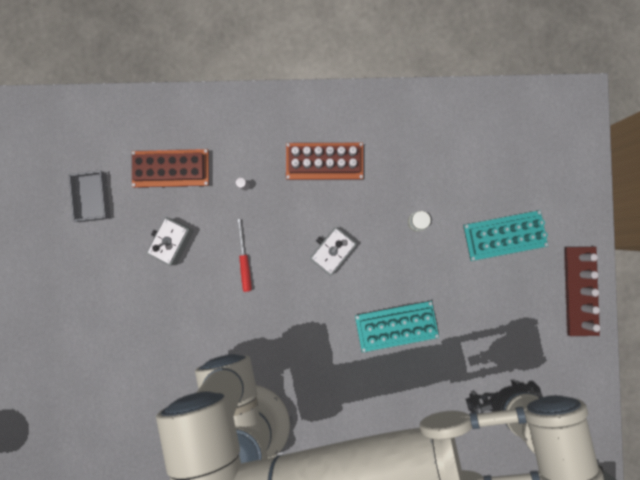

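Run:
```python
import cv2,numpy as np,pickle
s=pickle.load(open('scene.pkl','rb'));t=pickle.load(open('top.pkl','rb'))
c=lambda f,x,y:cv2.resize(f['color'][y-30:y+30,x-40:x+40],(400,300),interpolation=cv2.INTER_CUBIC)
cv2.imwrite('pics/crop1.png',np.vstack([np.hstack([c(t,335,248),c(t,170,240)]),np.hstack([c(s,310,235),c(s,500,285)])]))
def P(f,u,v):
    d=f['z_map'][v,u];K=f['intrinsics'];p=np.array([(u-K[0,2])/K[0,0]*d,-(v-K[1,2])/K[1,1]*d,-d]);return (f['orientation']@p+f['origin']).round(1)
for n,f,pts in(('top',t,[(325,160),(170,168)]),('sc',s,[(302,216),(302,218),(511,261),(509,262)])):
    for p in pts: print(n,p,P(f,*p))
```

```text
top (325, 160) [ 710.1 -215.2   51.9]
top (170, 168) [696.1 200.1  51.3]
sc (302, 216) [ 490.7 -244.   120.8]
sc (302, 218) [ 493.3 -243.1  117.1]
sc (511, 261) [486.6 215.5 119.3]
sc (509, 262) [487.5 212.3 116.3]
```

View pics/crop1.png

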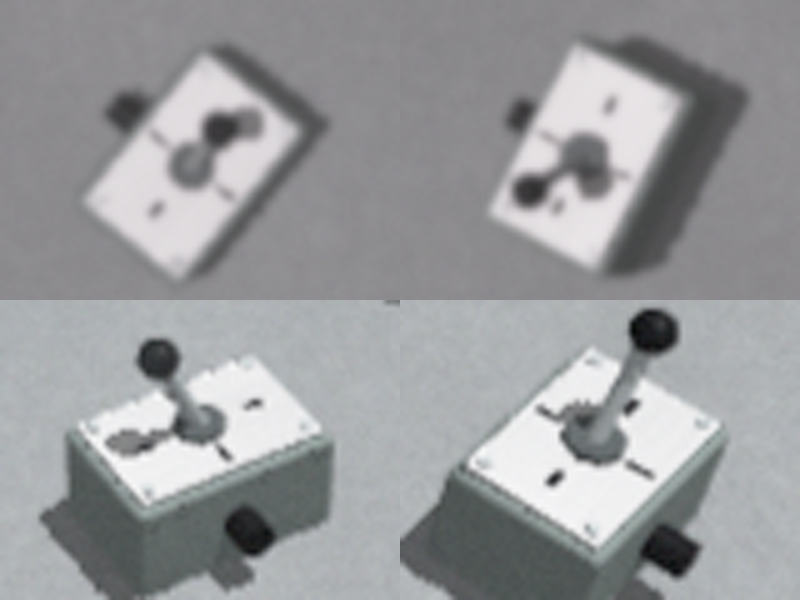

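Candidates: loaded rack at top (325,160), which is brown with white cells; two turquoise racks at (505,235) and (397,325), and a five-cell strip at (583,290), which don't qualify. Empty rack is at (170,168). Switches are at top (335,250) on the loaded side and (168,240) on the empty side. The crop shows the loaded-side lever leaning away from the robot (ball at top ≈(338.6,243.6), base ≈(333.4,251)), so it is ball_a. The other leans towards the robot. The plan is to straddle ball_a with the open jaws along the swing, close them centred on the pivot, then open.

Run:
```python
import cv2,numpy as np,pickle
from cell import bot,ik,status,viewer
def cloud(f):
    K=f['intrinsics'];v,u=np.mgrid[:480,:640];d=f['z_map']
    p=np.stack([(u-K[0,2])/K[0,0]*d,-(v-K[1,2])/K[1,1]*d,-d],-1);return (p@f['orientation'].T+f['origin'])[d>0],f['color'][d>0]
for n in('top','scene'):
    p,c=cloud(pickle.load(open(n+'.pkl','rb')))
    near=np.hypot(p[:,0]-480,p[:,1]+235)<100
    q=p[near&(abs(p[:,2]-60)<5)]; r=cv2.minAreaRect(q[:,:2].astype(np.float32)); b=cv2.boxPoints(r)
    e=max([b[1]-b[0],b[2]-b[1]],key=np.linalg.norm); e=e*np.sign(e[0]); 
    k=p[near&(p[:,2]>104)]
    print(n,r,'yaw',np.degrees(np.arctan2(e[1],e[0])),'ball',k.mean(0),len(k))
    if n=='top': top=r,e
    else: sc=r,e
c=(np.array(top[0][0])+np.array(sc[0][0]))/2
a=np.mean([np.arctan2(e[1],e[0]) for _,e in(top,sc)])
best=None
for s in(1,-1):
    y=s*np.array([np.cos(a),np.sin(a),0]);z=np.array([0,0,-1.]);R=np.stack([np.cross(y,z),y,z],1)
    j=ik([*c,250],R); print(c,a,s,j)
    if j is not None and (best is None or abs(j[5])<abs(best[1][5])): best=(R,j)
pickle.dump((c,best[0]),open('plan.pkl','wb'))
```

```text
top ((468.4024658203125, -232.3745880126953), (73.5833740234375, 109.52095031738281), 49.9183349609375) yaw -40.081665 ball [ 484.95337649 -246.65988343  119.1787538 ] 48
scene ((468.78436279296875, -233.0363311767578), (73.63834381103516, 108.43437957763672), 50.801673889160156) yaw -39.19832 ball [ 488.4218612  -245.98964255  116.23480261] 56
[ 468.59341431 -232.70545959] -0.6918484 1 [-5.25958607e-01 -1.10863528e-01  1.39816502e+00 -4.44089210e-16
  1.85429116e+00  1.65889817e-01]
[ 468.59341431 -232.70545959] -0.6918484 -1 None
```

Run:
```python
import cv2,pickle
from cell import bot,status,viewer
c,R=pickle.load(open('plan.pkl','rb'))
bot.goto([*c,250],R)
print(bot.move_linear([*c,94],vel=100,force_limit=10)); s=status.sense();print(s['t'],s['tool_pos'],s['force'],s['width'])
bot.clamp(20); s=status.sense();print(s['t'],s['force'],s['width'])
cv2.imwrite('pics/scene2.png',viewer.grab_frame('scene')['color'])
```

```text
False
3.5333 [ 468.97323048 -232.92716139   94.80044884] [ 0.34078124 -0.60121681  0.7394852 ] 85.51611728081006
4.1583 [-0.1345157   1.06331045  6.77491306] 18.47623410264848
```

View pics/scene2.png

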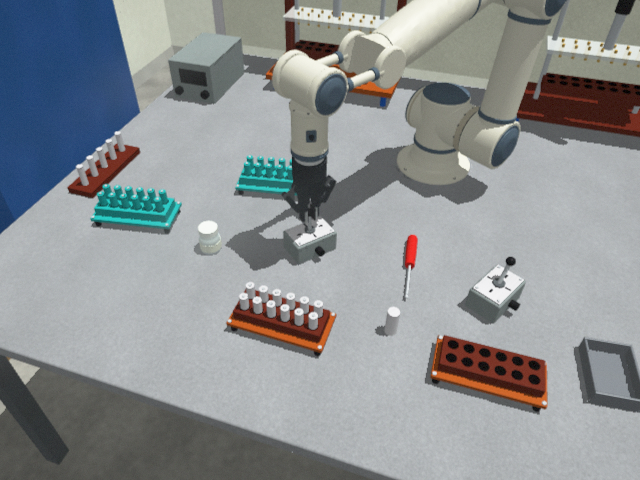

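The scene shows the jaws clamped on the ball at about (312,220), width 18.5 mm, with the lever about upright; the other switch is unchanged. Releasing and retreating.

Run:
```python
import cv2,pickle,numpy as np
from cell import bot,status,viewer
c,R=pickle.load(open('plan.pkl','rb'))
bot.ungrasp(); bot.sleep(.3)
bot.move_linear([*c,260],vel=150)
bot.goto([350,-450,280],R); bot.sleep(.3)
print(status.sense()['t'],status.sense()['force'])
o=[]
for n,(x,y),(x2,y2) in(('scene',(310,235),(500,285)),('top',(335,248),(170,240))):
    f=viewer.grab_frame(n); K=f['intrinsics'];v,u=np.mgrid[:480,:640];d=f['z_map']
    p=np.stack([(u-K[0,2])/K[0,0]*d,-(v-K[1,2])/K[1,1]*d,-d],-1)@f['orientation'].T+f['origin']
    for q in((475,-238),(487,213)):
        k=p[(np.hypot(p[...,0]-q[0],p[...,1]-q[1])<50)&(p[...,2]>104)&(p[...,2]<140)]; print(n,k.mean(0),len(k))
    o.append(np.hstack([cv2.resize(f['color'][b-30:b+30,a-40:a+40],(400,300),interpolation=cv2.INTER_CUBIC) for a,b in((x,y),(x2,y2))]))
cv2.imwrite('pics/crop3.png',np.vstack(o))
```

```text
7.7 [-0.25017861  0.86609469 -0.10806728]
scene [ 471.36601804 -232.16324208  120.05048652] 63
scene [483.82092814 214.93926751 116.11197882] 77
top [ 468.2140005  -232.37374042  124.46259714] 46
top [481.36678369 214.95493429 118.86984952] 52
```

View pics/crop3.png

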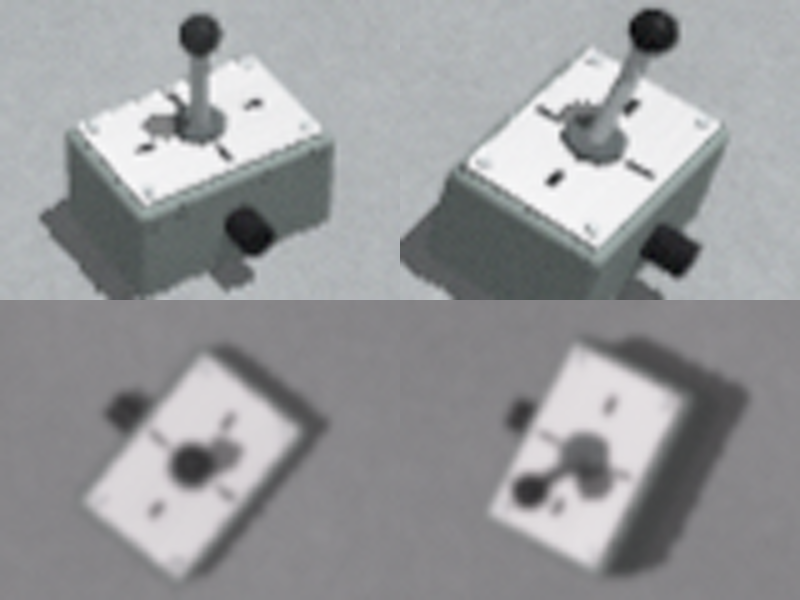

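The loaded-side lever stands upright, with its ball over the base (crop (192,465)). The other lever still leans as before.

```bash
python3 -c "
from cell import workorder
print(workorder.hand_in())"
```

```text
the job is handed in; nothing more can be done
None
```

The toggle in front of the loaded brown rack (right side, y < 0) is now at its centre off position, and I have handed the job in. That switch was ball_a, leaning away from the robot. I closed the open jaws on the ball, centred over the pivot, then opened them and moved the arm clear.

- **Loaded-side lever:** the last check put the ball at about (468, −232) in the top view. The pivot is at (468.6, −232.7), so the lever is upright to within about 2 degrees. The scene view gave (471, −232), also close to upright.
- **Other lever:** it still leans towards the robot, unchanged in the images.
- **Robot:** it stood clear at 7.7 s on the robot's clock, with about 0 N on the tool.

None of the checks failed or disagreed.

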